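Square up a sprung upright with an engineer's square

ROBOT

A 6-joint arm with a two-finger parallel gripper is mounted at the origin on a cart in front of the work surface, level with it; the furniture and walls round the work are solid. World frame = base frame: x ahead of the robot, y to its left, z up, the work surface at z = 0. Lengths are in m, angles in degrees, forces in N, time in s.
With the tool pointing down it reaches from about 0.325 to 0.775 m from the base axis. Payload 5.5 kg.
Tool frame: the origin (TCP) lies at the centre of the arm's flange, where the gripper is bolted on; the fingertips stand 182 mm ahead of it and the grasp point (between the pads) lies 163 mm ahead of it; z points along the fingers, y is the line along which they close (so a half turn about z gives the same grasp; the last joint's range is limited). The gripper opens to 88 mm and grips with 3 to 60 N. Pads are 20 mm wide; open, the fingers measure 115 mm over their backs; the gripper's body (75 mm by 178 mm) begins 61 mm behind the grasp point.
Start: joints at [-68.337, 5.22, 70.514, -0, 104.267, -3.249], TCP at [0.253, -0.544, 0.405] pointing down, gripper open.
Joint ranges: [-164.24, 164.24], [-49.07, 125.15], [9.68, 141.18], [-86.29, 266.29], [3.28, 154.24], [-151.56, 151.56]. Speed limits (degrees/s): [147.25, 147.25, 172.46, 180, 180, 180].

INTERFACE

Orientations are given as [roll, pitch, yaw] about the fixed x, y, z axes, in that order (R = Rz(yaw) Ry(pitch) Rx(roll)).
In Python, from station import r gives the robot as it stands. The module is installed in compiled form; this text tells all that it offers. Calls block until the motion is done:
- r.reach(position, orientation): joint-space move of the TCP to a pose.
- r.servo_line(position, rotation=None, speed=0.15): straight line of the TCP; rotation=None keeps the orientation; speed is the mean speed in m/s.
- r.move_joints(angles): joint-space move.
- r.let_go() and r.grab(squeeze=None): open the fingers fully, or close them until they stop; squeeze is the grip in N (None keeps the last).
- r.wait(seconds).
- r.inverse_kinematics(position, orientation): joint angles nearest the present ones, or None.
- r.sense(): the state.
- r.snapshot(name): name is "side" or "top"; returns a dict with "frame" (384x512x3 uint8, red, green, blue), "fx", "fy", "cx", "cy" (pixels), "dist_coeffs" ([k1, k2, p1, p2, k3] as OpenCV has them; the pictures are not rectified), "R" (3x3) and "t" (3): a world point X has camera coordinates R X + t. Camera axes: x right, y down, z forward; pixel columns grow to the right and rows downward; lengths in m; the calibration is good to about 2 mm. A picture is of the moment at which its call begins. There is no depth.
A pose or a line that the arm cannot do raises r.IKError and nothing moves.
- r.hand_in(): hands the job in; it is judged then, once.
The state is a dict: "clock": time; "joints": joint angles; "joint_vel": joint speeds; "joint_torque": joint torques, N m; "tcp_pos": TCP position; "orientation": TCP orientation; "contact_force": force on the tool from outside, world axes, zero at the start; "torque": the same for the moment, N m; "opening": finger opening in m; "gripper_force": force on a finger pad.
Only numpy, scipy, OpenCV 4.12 (cv2) and the standard library are available. Lean on these libraries where they do the work, as an engineer would, in place of code of your own. Each camera call takes 0.05 s, during which the arm holds its last target. There are 200 camera calls.

TASK

The upright on the jig has a slack pivot and leans in over the base plate. Pick up the engineer's square, set its stock down flat on the base plate in front of the upright, then slide it into the corner until the stock is home against the foot and the blade has pushed the upright square, and finish while still gripping the square and pressing it there, so that the pivot can be tightened. Leave the other things on the table alone.

Things in the scene. Friction and masses are not known exactly. Their poses are not given: they have to be found in the camera images.
- stock (a point): Centre (half-way up) of the stock, the thick dark bar of an L-shaped steel engineer's square, loose, about 0.35 kg, standing on its stock: 120 long (x) x 18 thick (y) x 30 high (z). x points along the stock to the end with the blade, z up. Grip the 18 mm thickness from above, at this point or up to 40 mm towards -x, clear of the blade.
- blade_top (a point): Top outer corner of the square's thin bright blade (5 thick, 22 wide along x), which rises from the +x end of the stock to 92 mm above the stock's underside; its outer edge is flush with the stock's end face. Same axes as stock.
- heel (a point): Outer corner of the square below the blade: bottom edge of the stock's +x end face, middle of its thickness; 60 mm along +x and 15 mm below stock. Same axes.
- jig: The jig, fixed to the table: blue base plate 200 (x) x 80 (y) x 12 (z); origin at the centre of its underside. At its +x end a dark foot, 17 high above the plate and 44 wide, rigid, between two grey cheeks 34 high; the upright pivots just above the foot. Same axes as corner.
- corner (a point): Inner corner of the jig: where the top of the base plate meets the face of the foot, middle of its width; 75 mm along +x from the plate's centre. x points into the corner (pushing direction, square to the foot's face), y along the foot's face, z up. Home: heel on this point, its x along this x.
- upright (a joint): Lean (rad) of the upright, a bare metal bar 42 wide, 14 thick. 0 = square to the plate, its face then in one plane with the foot's; positive = leaning in over the plate (-x of corner). Range -0.12 to 0.16. A spring holds it at 0.16 (top 13 mm past the corner); 3 to 4 N at the top of the blade brings it to 0; it leans in again, pushing the square back, if let go.
- upright_top (a point): Middle of the top edge of the upright's face, 99 mm above the base plate when square.
- vial: Bystander: small amber screw vial with white cap, 30 mm across, 56 high; origin at the centre of its underside.
- hex_key: Bystander: black L-shaped hex key lying flat, 37 x 89 x 7 mm; origin on its underside.
- knob: Bystander: black star knob, 36 x 40 x 19 mm; origin on its underside.
Things that resemble listed ones, but are neither listed nor needed, are in the scene too. Leave any yellow look-alike of the part that bears stock alone.

How it is judged:
By the outcome, as a careful person would: the job done as asked, in the order asked, and still so for the second after the job is handed in, while the arm keeps its last pose, push and grip.
It also fails if it takes over 38 s, if anything falls off the work surface, if the arm or the gripper's body presses on something with over 40 N, if the wrist force passes 120 N, or if a joint passes its speed limit or range.

## Working session

There is one attempt and no reset: what is moved stays moved. The work goes in short steps, each a Python script; the robot and the scene stay as the last script left them, time stands still between calls to the robot, and variables do not carry over. Pictures are saved under pics/ and viewed, at most 10 in all, crops included, and the job is handed in when it is done.

```bash
mkdir -p pics; python3 - <<'E'
from station import r
import cv2,pickle
for n in("side","top"):
    s=r.snapshot(n); pickle.dump(s,open(n+'.pkl','wb'))
    cv2.imwrite(f'pics/{n}0.png',cv2.resize(s['frame'][:,:,::-1],(800,600),interpolation=cv2.INTER_CUBIC))
    print(n,s['fx'],s['cx'],s['cy'],s['dist_coeffs'],-s['R'].T@s['t'],s['R'][2])
print(r.sense())
E
```

```text
side 409.4788333867049 252.08474509135743 199.68005928088976 [-0.02909064  0.          0.          0.          0.        ] [0.34323967 1.19132941 0.54442577] [ 0.22068514 -0.90725838 -0.35802277]
top 354.73268096430854 260.46474484535105 188.28258512433604 [0.02614858 0.         0.         0.         0.        ] [0.43209968 0.11388616 1.12815344] [ 0.1683839   0.00543689 -0.9857065 ]
{'clock': 0.1, 'joints': array([-6.83375166e+01,  5.25895866e+00,  7.05752600e+01, -7.38534856e-04,
        1.04265645e+02, -3.24850423e+00]), 'joint_vel': array([-0.06106315, -0.00159107, -0.05143748,  0.01921456, -0.02292197,
        0.04565271]), 'joint_torque': array([ 3.05089728e-03, -4.47859704e+01, -4.07568491e+01,  7.02451891e-02,
        2.85130186e-02, -1.33656813e-04]), 'tcp_pos': array([ 0.25274421, -0.54422993,  0.40361519]), 'orientation': array([-1.79900256e+02, -4.94401448e-03,  2.49108020e+01]), 'contact_force': array([ 0.04453188, -0.45875373, -0.02548487]), 'torque': array([-0.02453985,  0.04581006, -0.00688755]), 'gripper_force': 0.0, 'opening': 0.08771079797939925}
```

View pics/side0.png

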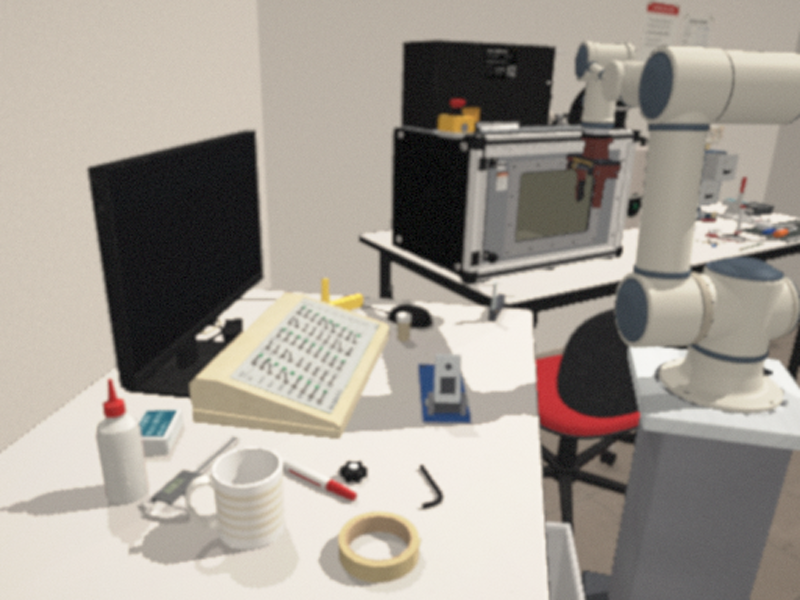

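View pics/top0.png

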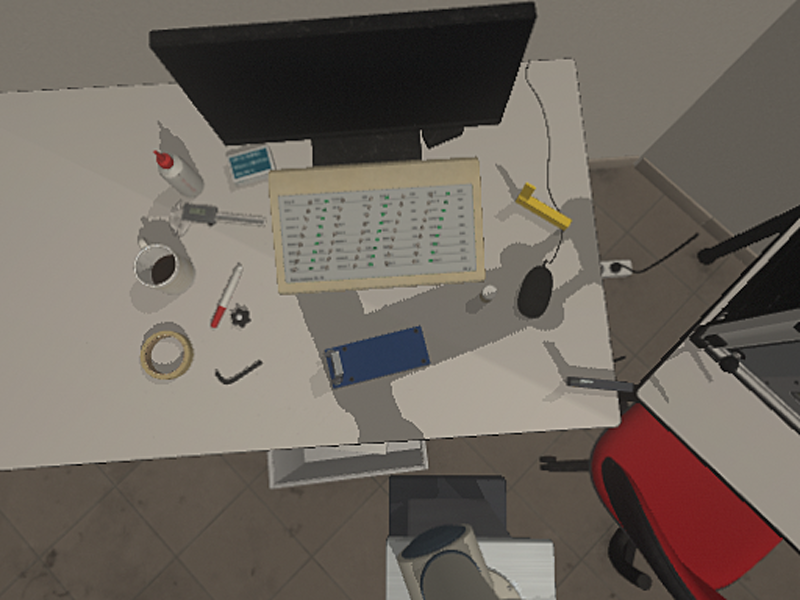

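The side view shows the jig at (445,390) and a steel square at (496,303). The top view shows the jig at (377,357), with the upright at its left end. There are two candidates for the square: the steel/dark one at top (600,384) and the yellow one at top (543,207), side (340,297). The steel one has the dark stock and bright blade from the description, and the yellow one is the look-alike. I'll confirm in an enlarged crop.

```bash
python3 - <<'E'
import cv2,pickle,numpy as np
S={n:pickle.load(open(n+'.pkl','rb'))['frame'][:,:,::-1] for n in('side','top')}
def c(n,x,y,w,h,k):
    return cv2.resize(S[n][y:y+h,x:x+w],None,fx=k,fy=k,interpolation=cv2.INTER_CUBIC)
# each 400x300
m=np.vstack([np.hstack([c('top',335,210,80,60,5),c('top',200,200,80,60,5)]),np.hstack([c('side',280,165,80,60,5),c('side',250,215,80,60,5)])])
cv2.imwrite('pics/m1.png',m)
E
```

```text
(no output)
```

View pics/m1.png

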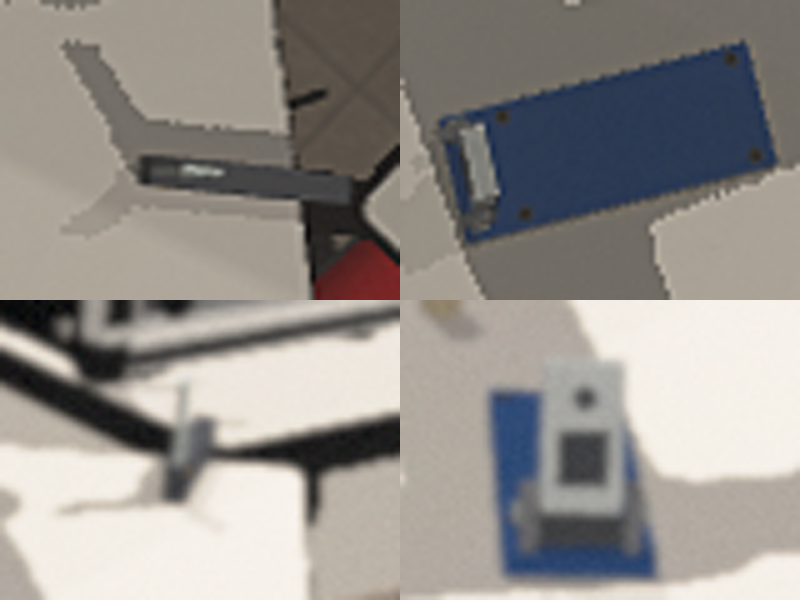

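The crop shows the steel square (dark stock, bright blade top at crop (200,170)). Its blade is at the left end and the heel is around (140,170), and the shadow confirms the blade position. The jig's plate corners are clear at (743,42), (777,165), (465,243) and (437,118). Next I'll fit the poses.

```bash
cat >h.py <<'E'
import numpy as np,cv2,pickle
from scipy.optimize import least_squares
def proj(s,X):
    K=np.array([[s['fx'],0,s['cx']],[0,s['fy'],s['cy']],[0,0,1.]])
    return cv2.projectPoints(np.float64(X).reshape(-1,3),cv2.Rodrigues(np.array(s['R']))[0],np.float64(s['t']),K,np.float64(s['dist_coeffs']))[0][:,0]
def world(p,L):
    L=np.float64(L); c,s_=np.cos(p[2]),np.sin(p[2])
    return L@np.array([[c,s_,0],[-s_,c,0],[0,0,1]])+[p[0],p[1],0]
def fit(obs,p0):
    # obs: list of (snap, local pts, pixels)
    f=lambda p:np.concatenate([(proj(s,world(p,L))-u).ravel() for s,L,u in obs])
    q=least_squares(f,p0,loss='soft_l1'); return q.x,f(q.x).reshape(-1,2)
def px(crop,off,k=5.): return (np.float64(crop)+.5)/k-.5+off
E
cat >fit.py <<'E'
from h import *
S={n:pickle.load(open(n+'.pkl','rb')) for n in('side','top')}
t,s=S['top'],S['side']
J=[(t,[[-.1,-.04,.012],[-.1,.04,.012],[.1,.04,.012],[.1,-.04,.012]],px([[343,42],[377,165],[65,243],[37,118]],[200,200])),
   (s,[[.1,-.04,.012],[.1,.04,.012],[-.1,-.04,.012]],px([[105,577],[255,577],[90,392]],[250,215]))]
for o in (J,J[:1],J[1:]):
    p,e=fit(o,[.4,.1,1.8]); print('jig',p,np.degrees(p[2]),e.round(1).tolist())
# square: local origin = stock centre on underside
Q=[(t,[[.06,0,0],[-.06,.009,.03],[-.06,-.009,.03],[.06,0,.092],[.038,0,.092]],px([[139,170],[350,206],[352,180],[180,169],[223,173]],[335,210])),
   (s,[[.06,0,.092],[.06,-.009,0],[.06,.009,0]],px([[183,82],[165,200],[188,200]],[280,165]))]
for o in (Q,Q[:1]):
    p,e=fit(o,[.35,-.35,1.5]); print('sq',p,np.degrees(p[2]),e.round(1).tolist())
# blue plate mask check
f=t['frame'].astype(int); m=(f[...,2]>1.5*f[...,0])&(f[...,2]-f[...,0]>25); m[:200]=0;m[260:]=0;m[:,:195]=0;m[:,285:]=0
yx=np.argwhere(m)[:,::-1].astype(float)
K=np.array([[t['fx'],0,t['cx']],[0,t['fy'],t['cy']],[0,0,1.]])
n=cv2.undistortPoints(yx.reshape(-1,1,2),K,t['dist_coeffs'])[:,0]
R,T=np.array(t['R']),np.array(t['t']);C=-R.T@T
d=np.c_[n,np.ones(len(n))]@R; W=C+d*((.012-C[2])/d[:,2])[:,None]
print('mask',len(W),cv2.minAreaRect((W[:,:2]*1000).astype(np.float32)))
E
python3 fit.py
```

```text
jig [0.49672766 0.18268875 1.81668539] 104.08840579276907 [[-0.0, -0.1], [-0.6, 0.1], [-0.7, 0.1], [-0.6, -0.0], [-0.3, -63.8], [0.9, -63.3], [-0.1, -60.6]]
jig [0.49676161 0.18112258 1.81912447] 104.22815457038365 [[0.4, -0.2], [-0.1, -0.0], [-0.2, 0.1], [-0.1, 0.0]]
jig [0.44626686 0.42788486 1.80147966] 103.21718168008509 [[-1.3, -0.1], [8.9, 0.8], [-0.2, -16.5]]
sq [ 0.44296076 -0.25896356  1.46720947] 84.06491052158614 [[-0.1, 0.3], [0.2, 0.4], [-0.0, -0.4], [0.6, 0.1], [-0.3, 0.1], [0.1, 0.1], [-0.6, 0.3], [-0.3, 1.0]]
sq [ 0.44321027 -0.25871953  1.46216817] 83.77606483349669 [[-0.2, 0.1], [0.1, 0.4], [-0.1, -0.4], [0.5, -0.1], [-0.3, -0.0]]
mask 1385 ((496.4035339355469, 180.30191040039062), (77.859130859375, 197.59605407714844), 14.265135765075684)
```

```bash
sed -i 's/\[\[105,577\],\[255,577\],\[90,392\]\]/[[105,277],[255,277],[90,92]]/' fit.py; python3 fit.py | grep jig; python3 - <<'E'
from station import r
import numpy as np,cv2
yaw=84.0; c=np.array([.4430,-.2589]); u=np.array([np.cos(np.radians(yaw)),np.sin(np.radians(yaw))])
g=c-.026*u
r.let_go()
r.reach([*g,.33],[180,0,yaw])
r.servo_line([*g,.210],speed=.15)
s=r.sense(); print(s['clock'],s['tcp_pos'],s['orientation'],s['contact_force'])
a=r.snapshot('side')['frame'][:,:,::-1];b=r.snapshot('top')['frame'][:,:,::-1]
z=lambda f,x,y:cv2.resize(f[y:y+120,x:x+80],None,fx=5,fy=5,interpolation=cv2.INTER_CUBIC)
cv2.imwrite('pics/g1.png',np.hstack([z(a,280,110),z(b,345,180)]))
E
```

```text
jig [0.4967783  0.1824238  1.81648912] 104.07716011297128 [[0.1, -0.1], [-0.5, 0.1], [-0.6, 0.1], [-0.5, -0.1], [-0.3, -3.8], [0.9, -3.3], [-0.1, -0.6]]
jig [0.49676161 0.18112258 1.81912447] 104.22815457038365 [[0.4, -0.2], [-0.1, -0.0], [-0.2, 0.1], [-0.1, 0.0]]
jig [0.49411686 0.19790171 1.80918433] 103.65862623981585 [[-0.8, -0.7], [0.9, -0.1], [-0.0, 1.6]]
2.5083 [ 0.4405067  -0.28514515  0.21109514] [1.79917557e+02 4.88107622e-02 8.39790357e+01] [ 0.51317177 -0.64840179 -0.77837948]
```

View pics/g1.png

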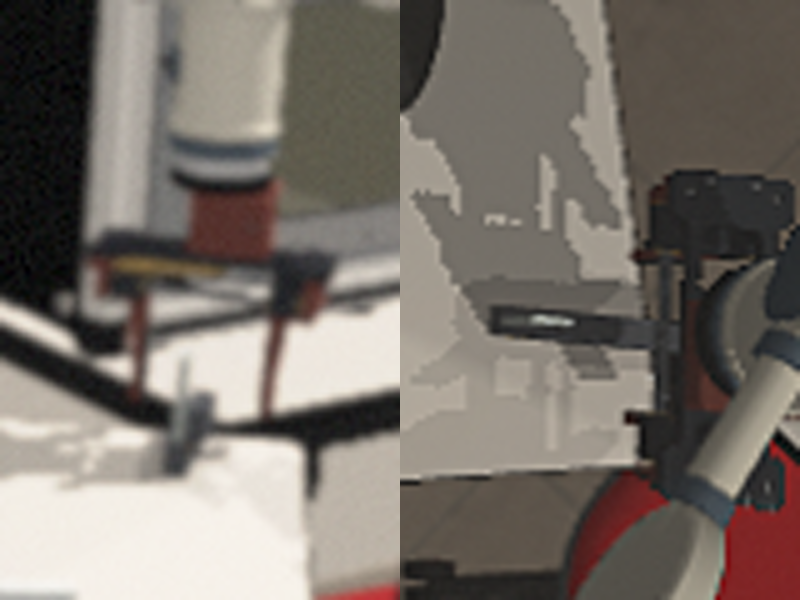

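The left crop shows the fingers straddling the stock, with the gripper's wide axis across it. In the right crop the body is clear of the blade (top at about (550,322)). I'll grasp and lift.

```bash
python3 - <<'E'
from station import r
import numpy as np
yaw=84.0; u=np.array([np.cos(np.radians(yaw)),np.sin(np.radians(yaw))]); g=np.array([.4430,-.2589])-.026*u
P=lambda:print({k:np.round(v,4) for k,v in r.sense().items() if k in('clock','tcp_pos','orientation','contact_force','torque','opening','gripper_force')})
r.servo_line([*g,.1865],speed=.08); P()
r.grab(40); P()
r.servo_line([*g,.30],speed=.15); P()
# corner / pre-place
jy=np.radians(104.2); x=np.array([np.cos(jy),np.sin(jy)]); cor=np.array([.4968,.1811])+.075*x
t=cor-(.035+.060+.026)*x
print(cor,t)
r.reach([*t,.30],[180,0,104.2]); 
r.servo_line([*t,.230],speed=.15); P()
import pickle,cv2
for n in('top','side'):
    s=r.snapshot(n);pickle.dump(s,open(n+'2.pkl','wb'))
a=pickle.load(open('side2.pkl','rb'))['frame'][:,:,::-1];b=pickle.load(open('top2.pkl','rb'))['frame'][:,:,::-1]
z=lambda f,x,y:cv2.resize(f[y:y+100,x:x+80],None,fx=5,fy=5,interpolation=cv2.INTER_CUBIC)
cv2.imwrite('pics/g2.png',np.hstack([z(a,250,180),z(b,195,185)]))
E
```

```text
{'clock': np.float64(3.05), 'tcp_pos': array([ 0.44  , -0.2846,  0.1854]), 'orientation': array([-1.799029e+02, -5.730000e-02,  8.400320e+01]), 'contact_force': array([ 0.3431,  0.5512, -0.8764]), 'torque': array([-0.0508, -0.0843, -0.0141]), 'gripper_force': np.float64(0.0), 'opening': np.float64(0.088)}
{'clock': np.float64(4.125), 'tcp_pos': array([ 0.4404, -0.2848,  0.1865]), 'orientation': array([1.799815e+02, 9.900000e-03, 8.400060e+01]), 'contact_force': array([ 0.835 , -0.023 ,  0.3481]), 'torque': array([-0.0824, -0.2807, -0.0393]), 'gripper_force': np.float64(39.8801), 'opening': np.float64(0.0179)}
{'clock': np.float64(5.0333), 'tcp_pos': array([ 0.44  , -0.2846,  0.2985]), 'orientation': array([-1.798775e+02, -7.070000e-02,  8.399790e+01]), 'contact_force': array([ 0.4371, -0.0458, -4.1626]), 'torque': array([-0.0934, -0.0436, -0.0613]), 'gripper_force': np.float64(39.8789), 'opening': np.float64(0.0179)}
[0.47840195 0.2538084 ] [0.50808414 0.13650551]
{'clock': np.float64(7.225), 'tcp_pos': array([0.5084, 0.1362, 0.2306]), 'orientation': array([1.799648e+02, 2.600000e-03, 1.041580e+02]), 'contact_force': array([ 0.5345,  0.3124, -3.0643]), 'torque': array([-0.0769, -0.0879, -0.0144]), 'gripper_force': np.float64(39.8785), 'opening': np.float64(0.0176)}
```

View pics/g2.png

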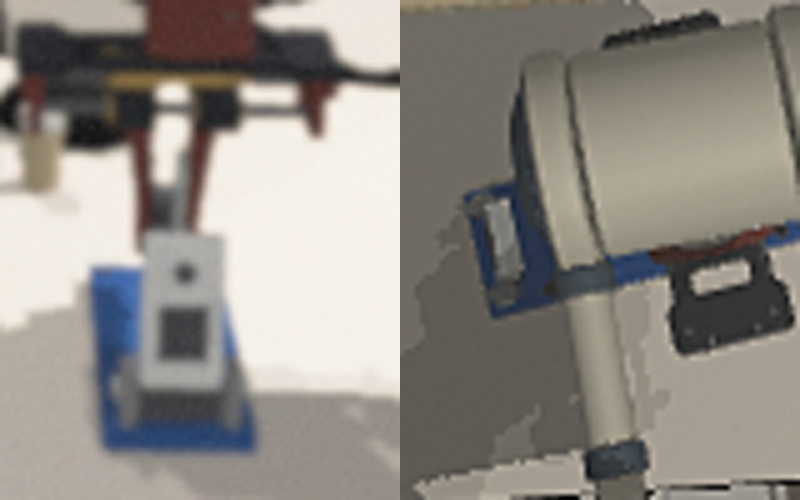

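The left crop shows the square hanging upright behind the leaning upright, blade top at about (183,152). The upright spans 143–223, so its middle is about 183 and the two look aligned. Next I'll check that against the model, then lower onto the plate using the force reading.

```bash
python3 - <<'E'
from h import *
from station import r
s=pickle.load(open('side2.pkl','rb'))
jy=np.radians(104.2);J=[.4968,.1811,jy]
print('up',(proj(s,world(J,[[.062,0,.109],[.062,-.021,.109],[.062,.021,.109]]))-[250,180])*5+2,
 'foot bottom',(proj(s,world(J,[[.1,-.04,0],[.1,.04,0]]))-[250,180])*5+2,
 'blade',(proj(s,world(J,[[.040,0,.136],[.04,0,.06]]))-[250,180])*5+2)
P=lambda:print({k:np.round(v,4).tolist() for k,v in r.sense().items() if k in('clock','tcp_pos','contact_force','torque')})
p=[.50808414,.13650551]
r.servo_line([*p,.203],speed=.1); r.wait(.2);P()
z=.203
while z>.193:
    z-=.001; r.servo_line([*p,z],speed=.02); r.wait(.05)
    f=np.mean([(r.wait(.02),r.sense()['contact_force'][2])[1] for _ in range(4)]); print(round(z,4),round(f,2))
    if f>4: break
P()
E
```

```text
up [[185.79097535 229.52768222]
 [144.83714996 228.86370393]
 [226.71844938 230.18828668]] foot bottom [[103.49382087 452.12416032]
 [258.81791326 454.4059721 ]] blade [[184.93343815 164.2854593 ]
 [177.86045468 296.3018299 ]]
{'clock': 7.9417, 'tcp_pos': [0.5084, 0.1366, 0.2039], 'contact_force': [-0.6102, -0.3107, -3.9338], 'torque': [-0.1567, -0.1099, -0.0011]}
0.202 -4.31
0.201 -4.22
0.2 -3.92
0.199 -4.08
0.198 0.51
0.197 6.61
{'clock': 10.1417, 'tcp_pos': [0.5082, 0.1365, 0.1985], 'contact_force': [-3.9739, -0.6119, 6.1149], 'torque': [-0.2288, 0.7086, 0.0922]}
```

```bash
cat >slide.py <<'E'
from h import *
from station import r
jy=np.radians(104.2); x=np.array([np.cos(jy),np.sin(jy)]); yv=np.array([-x[1],x[0]])
p0=np.array([.50808414,.13650551])
def F(n=4):
    v=[]
    for _ in range(n): r.wait(.02); s=r.sense(); v.append([*s['contact_force'],s['torque'][2]])
    v=np.mean(v,0); d=s['tcp_pos'][:2]-p0
    return np.round([s['clock'],d@x*1e3,d@yv*1e3,v[:2]@x,v[:2]@yv,v[2],v[3]],2)
E
python3 - <<'E'
from slide import *
d=0
for d in (.008,.014,.020,.025,*np.arange(.027,.045,.001)):
    r.servo_line([*(p0+d*x),.197],speed=.03 if d<.026 else .02); f=F(); print(round(d,4),f)
    if f[3]<-13: break
E
```

```text
0.008 [ 1.062e+01  7.710e+00 -6.300e-01 -3.010e+00  1.600e-01  6.130e+00
  1.000e-02]
0.014 [ 1.104e+01  1.367e+01 -6.600e-01 -3.520e+00  3.100e-01  5.600e+00
  1.000e-02]
0.02 [11.46 19.69 -0.67 -3.32 -0.47  5.66  0.  ]
0.025 [11.84 24.36 -0.7  -5.2  -0.28  6.16 -0.03]
0.027 [ 1.216e+01  2.606e+01 -7.000e-01 -6.640e+00  2.000e-02  5.520e+00
 -0.000e+00]
0.028 [ 1.248e+01  2.692e+01 -6.900e-01 -7.570e+00  5.000e-02  5.720e+00
 -1.000e-02]
0.029 [12.79 27.84 -0.69 -8.11  0.27  5.88  0.  ]
0.03 [ 1.311e+01  2.884e+01 -7.100e-01 -7.370e+00 -2.000e-02  5.470e+00
 -0.000e+00]
0.031 [13.42 29.86 -0.7  -8.01 -0.22  5.96  0.  ]
0.032 [ 1.374e+01  3.083e+01 -6.900e-01 -7.180e+00 -1.100e-01  5.940e+00
  1.000e-02]
0.033 [ 1.406e+01  3.183e+01 -7.000e-01 -7.960e+00 -3.000e-02  5.520e+00
  0.000e+00]
0.034 [ 1.438e+01  3.283e+01 -7.000e-01 -8.170e+00  1.300e-01  6.040e+00
  3.000e-02]
0.035 [ 1.469e+01  3.382e+01 -7.000e-01 -8.090e+00 -5.000e-02  5.620e+00
  1.000e-02]
0.036 [ 1.501e+01  3.436e+01 -7.100e-01 -9.860e+00  3.700e-01  6.120e+00
 -2.000e-02]
0.037 [ 15.32  34.73  -0.73 -13.35   0.38   6.02  -0.08]
```

The stock met the foot at about 34 mm of travel. The moment of about -0.08 N m suggests one edge is bearing slightly, so I'll press further and try trimming the yaw.

```bash
python3 - <<'E'
from slide import *
d=.0385
for dy in (0,-.4,-.8,-1.2):
    a=jy+np.radians(dy); xa=np.array([np.cos(a),np.sin(a)])
    heel=p0+(d+.086)*x
    r.servo_line([*(heel-.086*xa),.197],[180,0,104.2+dy],speed=.02); print(dy,F(6),r.sense()['orientation'].round(2))
E
python3 - <<'E'
import cv2,pickle,numpy as np
from station import r
s=r.snapshot('side');f=s['frame'][:,:,::-1];b=r.snapshot('top')['frame'][:,:,::-1]
z=lambda f,x,y:cv2.resize(f[y:y+80,x:x+64],None,fx=6,fy=6,interpolation=cv2.INTER_CUBIC)
cv2.imwrite('pics/g3.png',np.hstack([z(f,255,205),z(b,195,190)]))
E
```

```text
0 [ 15.68  35.39  -0.76 -17.51   0.38   6.07  -0.05] [179.82   0.45 104.06]
-0.4 [ 16.02  35.36  -0.31 -17.71  -1.06   4.81   0.13] [179.78   0.46 103.67]
-0.8 [ 16.38  35.38   0.28 -17.93  -1.18   5.09   0.12] [179.77   0.46 103.28]
-1.2 [ 16.73  35.32   0.89 -17.86  -1.3    5.21   0.13] [179.77   0.46 102.87]
```

View pics/g3.png

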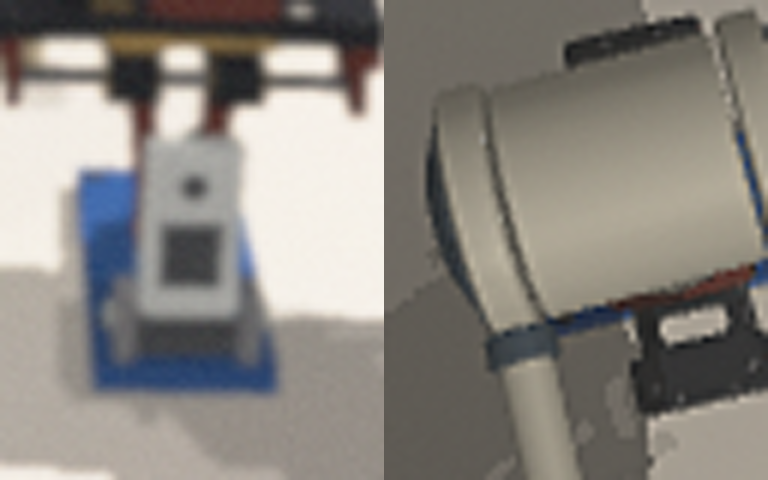

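The upright now stands square on to the stock's end: in the left crop its face runs from (145,140) to (240,320), directly above the foot. The moment changes sign between yaw trims 0 and -0.4. I'll settle at about -0.2, ease the push slightly, and take out the small tilt in the tool.

```bash
cat >>slide.py <<'E'
from scipy.spatial.transform import Rotation as Ro
def pose(dy,d,z,tilt=(0,0)):
    # tilt: deg about jig x, y, applied at stock underside so the tips stay put
    a=jy+np.radians(dy); xa=np.array([np.cos(a),np.sin(a)])
    T=Ro.from_euler('z',jy)*Ro.from_euler('xy',tilt,degrees=True)*Ro.from_euler('z',-jy)
    R=T*Ro.from_euler('xyz',[180,0,104.2+dy],degrees=True)
    b=np.array([*(p0+(d+.086)*x-.086*xa),z]); piv=b-[0,0,.18]
    r.servo_line(piv+T.apply(b-piv),R.as_euler('xyz',degrees=True),speed=.02)
def tiltnow(n=8):
    v=[]
    for _ in range(n):
        r.wait(.02); R=Ro.from_euler('xyz',r.sense()['orientation'],degrees=True); v.append(R.apply([0,0,-1]))
    v=np.mean(v,0); return np.degrees([-(v[:2]@yv),v[:2]@x]).round(3)  # rot about jig x, y
E
python3 - <<'E'
from slide import *
for dy,d in((.1,.038),(-.15,.038)):
    pose(dy,d,.197); print(dy,F(6),tiltnow())
t=np.array([0.,0.])
for _ in range(2):
    t-=tiltnow(); pose(-.15,.038,.197,t); print(t,F(6),tiltnow(), r.sense()['torque'].round(2))
E
```

```text
0.1 [ 1.718e+01  3.522e+01 -9.400e-01 -1.609e+01  1.800e-01  5.780e+00
 -3.000e-02] [-0.186  0.403]
-0.15 [ 17.66  35.22  -0.72 -15.69  -1.26   4.79   0.14] [-0.223  0.407]
[ 0.225 -0.407] [ 18.27  34.09  -1.4  -14.45  -0.51   5.07   0.15] [-0.004  0.013] [-2.56 -1.04  0.17]
[ 0.23  -0.421] [ 18.89  34.02  -1.4  -14.61  -1.02   4.86   0.17] [0.    0.002] [-2.61 -1.07  0.15]
```

```bash
python3 - <<'E'
from slide import *
pose(.05,.038,.197,(.23,-.421)); print(F(8),tiltnow(),r.sense()['gripper_force'],r.sense()['opening'])
s=r.snapshot('side'); b=r.snapshot('top')
f=s['frame'][206:256,260:310,::-1]
k=cv2.resize(f,(600,600),interpolation=cv2.INTER_CUBIC)
J=[.4968,.1811,jy]
for lean,c in((0,(0,255,0)),(.16,(0,0,255)),(-.12,(255,0,0))):
    # back face top edge (14 thick) and front face top edge, pivot ~ 18 mm above plate
    L=[[.075+q*np.cos(lean)-.081*np.sin(lean),w,.030+.081*np.cos(lean)+q*np.sin(lean)] for q in(0,.014) for w in(-.021,.021)]
    u=((proj(s,world(J,L))-[260,206]+.5)*12).astype(int)
    cv2.line(k,u[0].tolist(),u[1].tolist(),c,1);cv2.line(k,u[2].tolist(),u[3].tolist(),c,2)
for q in(-.04,.04):
    u=((proj(s,world(J,[[.1,q,0],[.1,q,.012]]))-[260,206]+.5)*12).astype(int)
    cv2.line(k,u[0].tolist(),u[1].tolist(),(0,255,255),2)
cv2.imwrite('pics/g4.png',k)
E
```

```text
[ 1.941e+01  3.402e+01 -1.560e+00 -1.417e+01  4.400e-01  5.660e+00
 -3.000e-02] [ 0.041 -0.002] 40.00403881072998 0.01806414894844645
```

View pics/g4.png

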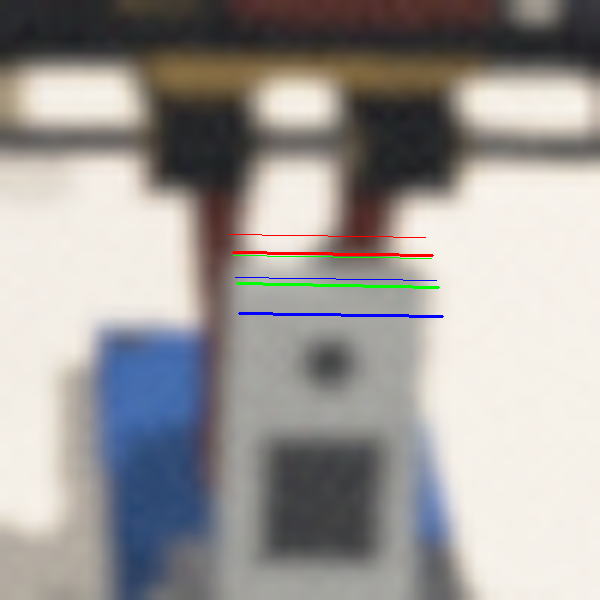

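In the overlay the upright's inner top edge sits at row ~258, which matches the lean = 0 model (thin green); 0.16 would give ~236. One last numeric check of lateral centring, using the finger blocks (centre column ~301, rows 100–190) against the upright (centre 320).

```bash
python3 - <<'E'
from h import *
s=pickle.load(open('side2.pkl','rb'));J=[.4968,.1811,np.radians(104.2)]
for n,L in(('up',[.084,0,.109]),('g',[-.011,0,.09]),('g',[-.011,0,.10]),('g',[-.011,0,.11]),('g5mm',[-.011,.005,.10])):
    print(n,(proj(s,world(J,L))-[260,206]+.5)*12)
from station import r; st=r.sense(); print(st['tcp_pos'],st['clock'],st['joint_vel'].round(2))
E
```

```text
up [[335.59964192 283.89500167]]
g [[297.16191057 182.64860853]]
g [[299.23666296 142.50779828]]
g [[301.32327486 102.10714699]]
g5mm [[321.14302926 142.86827453]]
[0.50123929 0.16988463 0.19851271] 19.6417 [ 0.01 -0.07 -0.05 -0.06 -0.02  0.02]
```

```bash
python3 - <<'E'
from slide import *
s=r.snapshot('side')
k=cv2.resize(s['frame'][220:275,260:315,::-1],(600,600),interpolation=cv2.INTER_LANCZOS4); c=600/55
J=[.4968,.1811,jy]
def ln(A,B,col):
    u=((proj(s,world(J,[A,B]))-[260,220]+.5)*c).astype(int); cv2.line(k,u[0].tolist(),u[1].tolist(),col,1)
for w in(-.021,0,.021): ln([.089,w,.032],[.089,w,.111],(0,255,0))
for w in(-.022,.022): ln([.1,w,.012],[.1,w,.029],(255,0,255))
for A,B in(([.1,-.04],[.1,.04]),([.1,-.04],[-.1,-.04]),([.1,.04],[-.1,.04])): ln([*A,.012],[*B,.012],(0,255,255))
cv2.imwrite('pics/g5.png',k)
E
```

```text
(no output)
```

View pics/g5.png

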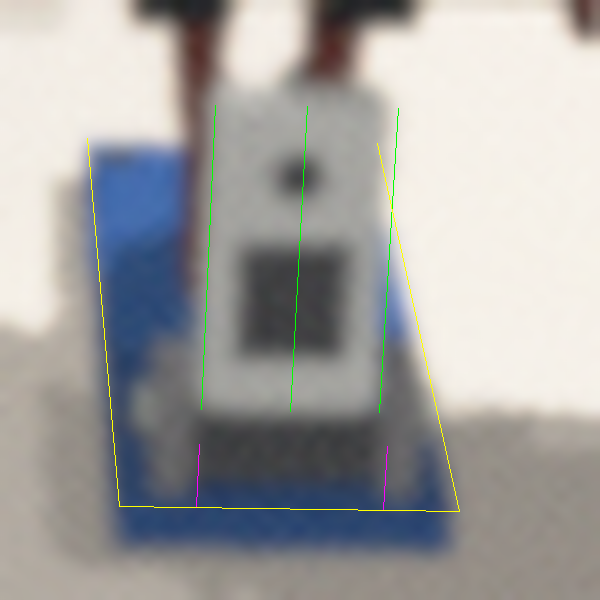

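Lateral offset between square and upright is about 1–2 mm on a 44 mm foot, which is within measurement error. The square is held home at 14 N push and about 9 N down, with almost no yaw moment and the tool vertical, so I'm handing in.

```bash
python3 - <<'E'
from slide import *
print(F(4)); print(r.hand_in())
E
```

```text
[ 19.76  34.03  -1.55 -14.08   1.27   5.53  -0.04]
the job is handed in; nothing more can be done
None
```

The job is handed in at about 19.8 s on the clock: the square is still gripped, flat on the plate and pressed home against the foot with about 14 N, and the upright looks square in the side camera; the square may sit 1–2 mm off-centre on the foot.

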